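# Kit the fittings for a stainless pipe spool

## Task

Pack the four stainless pipe fittings (elbow, tee, reducer and stub end) for the welder: lay each one in the foam tile whose cut-out has its shape, turned the way the cut-out is, so that it rests flat and fully down on the yellow foam. Set them down without dropping them, and leave the brush and the spray can alone.

Things in the scene. Friction and masses are not known exactly. Their poses are not given: they have to be found in the camera images.
- elbow: Loose stainless, about 0.1-0.4 kg, on 3 mm cardboard. 90 degree elbow of 33.7 mm pipe lying flat, 33.7 mm high. Its centre line is a quarter circle of radius 38 mm about (38, 38) mm; its open ends (dark bores) face +x (at x = 38) and +y (at y = 38). Origin on the underside where the ends' axes cross, at the outer bend; z up. Middle of the bend at (11, 11); 34 mm thick there along the diagonal.
- tee: Loose stainless, about 0.1-0.4 kg, on 3 mm cardboard. Equal tee of 33.7 mm pipe lying flat, 33.7 mm high: a run 76 mm long along y (-38 to 38 mm) and a branch towards +x, its end at x = 38; three dark bores. Origin on the underside below the crossing of the axes; z up. From the run's back (x = -17) to the branch end it measures 55 mm.
- reducer: Loose stainless, about 0.1-0.4 kg, on 3 mm cardboard. Concentric reducer standing on its wide end, 51 mm tall: diameter 42.4 mm up to 12 mm height, tapering to 33.7 mm from 34 mm height to the top; dark bore on top. Origin at the centre of the underside, z up; the same all round.
- stub_end: Loose stainless, about 0.1-0.4 kg, on 3 mm cardboard. Stub end standing on its flat round collar (78 mm across, 5 mm thick), with an upright pipe of 42.4 mm diameter, 50 mm tall in all; dark bore on top. Origin at the centre of the underside, z up; the same all round.
- elbow_tile: Fixed foam tile 115 x 115 x 19 mm: yellow base 12 mm thick, black top 7 mm thick with a 7 mm deep bend-shaped cut-out for the elbow, 8 mm to spare: x and y from -25 to 46, black where both exceed 25 mm (inside the bend, rounded), -x -y corner rounded. Origin on the underside: at home the fitting has its origin right above this one and its x, y axes along these. Tile's middle at x = y = 10.6.
- tee_tile: Fixed foam tile 115 x 115 x 19 mm: yellow base 12 mm thick, black top 7 mm thick with a 7 mm deep T-shaped cut-out for the tee, 8 mm to spare: x from -25 to 25 over y = -46 to 46, and a stem 50 mm wide on to x = 46. Origin on the underside: at home the fitting has its origin right above this one and its x, y axes along these. Tile's middle at x = 10.6, y = 0.
- reducer_tile: Fixed foam tile 115 x 115 x 19 mm: yellow base 12 mm thick, black top 7 mm thick with a 7 mm deep round cut-out, the small circle of 58 mm diameter, for the reducer; yellow floor. Origin on the underside, below the circle's centre. The reducer may stand turned any way.
- stub_tile: Fixed foam tile 115 x 115 x 19 mm: yellow base 12 mm thick, black top 7 mm thick with a 7 mm deep round cut-out, the large circle of 94 mm diameter, for the stub end's collar; yellow floor. Origin on the underside, below the circle's centre. The stub end may stand turned any way.
- brush: Bystander: a loose wire scratch brush, 197 mm long, 16 mm wide, 29 mm high, wooden handle, lying bristles down on the bench at the robot's left, along its own x axis. Origin on its underside, in the middle.
- spray_can: Bystander: a loose spray can, 58 mm in diameter, 150 mm tall, red label, standing on the bench at the robot's right. Origin at the centre of its underside.
Not all that is in view belongs to the job. Leave any pink or turquoise look-alike of the tee_tile alone. What is shaped like the reducer but blue is not meant.

How it is judged:
At the end, for the whole second after the job is handed in: Each fitting rests in its own tile: its origin within 13 mm of the tile's origin horizontally, its underside no more than 3 mm above the yellow floor, upright as at the start within 0.08 rad; elbow and tee turned like their cut-outs within 0.3 rad; all released and at rest (horizontal distance between elbow and elbow_tile below 0.013 m and z of elbow in the frame of elbow_tile below 0.015 m and angle between each of elbow, tee, reducer, stub_end's own z axis and vertical below 0.08 rad and linear speed of each of elbow, tee, reducer, stub_end below 0.02 m/s and contact force between the fingers and elbow below 0.05 N and angle between the x axis of elbow and the x axis of elbow_tile, either way round below 0.3 rad and horizontal distance between tee and tee_tile below 0.013 m and z of tee in the frame of tee_tile below 0.015 m and contact force between the fingers and tee below 0.05 N and angle between the x axis of tee and the x axis of tee_tile, either way round below 0.3 rad and horizontal distance between reducer and reducer_tile below 0.013 m and z of reducer in the frame of reducer_tile below 0.015 m and contact force between the fingers and reducer below 0.05 N and horizontal distance between stub_end and stub_tile below 0.013 m and z of stub_end in the frame of stub_tile below 0.015 m and contact force between the fingers and stub_end below 0.05 N); the robot touches nothing.
It fails at once if a fitting is dropped or thrown (it moves at over 0.7 m/s with no finger on it) ((linear speed of elbow above 0.7 m/s and contact force between the fingers and elbow below 0.02 N) or (linear speed of tee above 0.7 m/s and contact force between the fingers and tee below 0.02 N) or (linear speed of reducer above 0.7 m/s and contact force between the fingers and reducer below 0.02 N) or (linear speed of stub_end above 0.7 m/s and contact force between the fingers and stub_end below 0.02 N)).
It fails at once if the brush is pushed more than 30 mm from its place (distance of brush from where it was at the start of the episode above 0.03 m).
It fails at once if the spray can is pushed more than 30 mm from its place or knocked over (distance of spray_can from where it was at the start of the episode above 0.03 m or angle between spray_can's own z axis and vertical above 0.5 rad).
It also fails if it takes over 112 s, if anything falls off the work surface, if the arm or the gripper's body presses on something with over 40 N, if the wrist force passes 120 N, or if a joint passes its speed limit or range.

## Robot

A 7-joint arm with a two-finger parallel gripper is mounted at the origin on the work surface. World frame = base frame: x ahead of the robot, y to its left, z up, the work surface at z = 0. Lengths are in m, angles in rad, forces in N, time in s.
With the tool pointing down it reaches from about 0.425 to 0.875 m from the base axis. Payload 4.7 kg.
Tool frame: the origin (TCP) lies midway between the tips of the shut fingers; the grasp point (between the pads) lies 19 mm behind it; z points along the fingers, y is the line along which they close (so a half turn about z gives the same grasp; the last joint's range is limited). The gripper opens to 87 mm and grips with 3 to 60 N. Pads are 19 mm wide; open, the fingers measure 117 mm over their backs; the gripper's body (75 mm by 190 mm) begins 51 mm behind the grasp point.
Start: joints at [-1.291, 0.321, -0.07, 1.45, 0.023, 1.371, -0.057], TCP at [0.171, 0.627, 0.223] pointing down, gripper open.
Joint ranges: [-2.86, 2.86], [-0.3, 2.09], [-1.38, 1.24], [0.06, 2.45], [-1.56, 4.7], [0.09, 2.05], [-2.69, 2.69]. Speed limits (rad/s): [2.57, 2.57, 3.14, 3.14, 3.14, 3.14, 3.14].

## Interface

Orientations are given as a rotation vector (axis times angle).
In Python, from plant import r, eyes, ticket gives the robot as it stands.
- The arm moves only by the tool apply_moves, never from a script. Its argument "plan" is a list of rows, each a list of 3 entries, a list of its own where there are three numbers: the shift along the world's x, y, z in mm, then the turn, a rotation vector about the world's x, y, z in degrees, then the opening, from 0 (shut) to 1 (fully open). A call has exactly 10 rows; each row shifts and turns the commanded pose from where the row before left it; what a row does not reach is not made up. A row lasts 1/10 s, in which the tool goes at most 50 mm and 8.59 degrees, less where a joint would pass 70% of its speed; a pose out of reach is approached as far as the arm can. A call is refused whole if a number of a shift passes 50 or a number of a turn 8.59, either way. A call with a gripper value outside its range is refused whole. The fingers move at their own pace and stop on an object; the grip force is fixed at half the most. Time passes only in rows, so rows that do not move let the fingers close, or fill a call up. It gives the time, the measured TCP pose, the force, the opening and the grip force at its end, in the units of the state.
- r.sense(): the state, without advancing time (a new reading comes with each control period).
- eyes.read_camera(name): name is "scene" or "top" or "wrist"; returns a dict with "pixels" (384x512x3 uint8, red, green, blue), "fx", "fy", "cx", "cy" (pixels), "distortion" ([k1, k2, p1, p2, k3] as OpenCV has them; the pictures are not rectified), "world_to_cam" (4x4, takes a point from world to camera coordinates). Camera axes: x right, y down, z forward; pixel columns grow to the right and rows downward; lengths in m; the calibration is good to about 2 mm. A picture is of the moment at which its call begins. There is no depth.
- ticket.finish_job(): hands the job in; it is judged then, once.
The state is a dict: "clock": time; "joint_positions": joint angles; "joint_vel": joint speeds; "joint_torque": joint torques, N m; "ee_pos": TCP position; "tool_rot": TCP orientation; "wrist_force": force on the tool from outside, world axes, zero at the start; "ft_torque": the same for the moment, N m; "finger_gap": opening from 0.0 (shut) to 1.0 (fully open); "finger_force": force on a finger pad.
Only numpy, scipy, OpenCV 4.12 (cv2) and the standard library are available. Lean on these libraries where they do the work, as an engineer would, in place of code of your own. Each camera call takes 0.05 s, during which the arm holds its last target. There are 200 camera calls.

## Working session

There is one attempt and no reset: what is moved stays moved. The work goes in short steps, Python scripts to look and compute and a tool call to move; the robot and the scene stay as the last step left them, time stands still between calls to the robot, and variables do not carry over. Pictures are saved under pics/ and viewed, at most 15 in all, crops included, and the job is handed in when it is done.

Besides the shell and the picture viewer there is one more tool, called after "Request:" as name([rows], argument=value, ...), one row to a line, values as JSON. apply_moves: Moves the arm, as the interface text tells. Its arguments: {"type":"object","properties":{"plan":{"type":"array"}},"required":["plan"]}

```bash
mkdir -p pics; ls; cat > h.py <<'E'
import numpy as np,cv2,json
from plant import r,eyes,ticket
def cam(n):
    d=eyes.read_camera(n); d['K']=np.array([[d['fx'],0,d['cx']],[0,d['fy'],d['cy']],[0,0,1.]]); d['D']=np.array(d['distortion'],float); d['T']=np.array(d['world_to_cam']); d['img']=cv2.cvtColor(np.ascontiguousarray(d['pixels']),cv2.COLOR_RGB2BGR); return d
def ray(d,uv,z):
    uv=np.array(uv,float).reshape(-1,1,2); p=cv2.undistortPoints(uv,d['K'],d['D']).reshape(-1,2)
    R=d['T'][:3,:3];t=d['T'][:3,3]; c=-R.T@t; v=np.c_[p,np.ones(len(p))]@R
    return c+v*((z-c[2])/v[:,2])[:,None]
def proj(d,P):
    R=d['T'][:3,:3];t=d['T'][:3,3]
    return cv2.projectPoints(np.array(P,float).reshape(-1,1,3),cv2.Rodrigues(R)[0],t,d['K'],d['D'])[0].reshape(-1,2)
E
python3 - <<'E'
from h import *
for n in('scene','top','wrist'):
    d=cam(n); im=cv2.resize(d['img'],(800,600)) if n!='wrist' else d['img']
    cv2.imwrite(f'pics/{n}0.png',im); R=d['T'][:3,:3]; print(n,-R.T@d['T'][:3,3],R[2],d['fx'])
s=r.sense();print(s)
E
```

```text
pics
scene [ 1.5315787  -0.2986775   1.05376142] [-0.66294164  0.19568975 -0.72264369] 466.2693738154972
top [ 0.47011022 -0.02299869  1.59924904] [ 0.07990265  0.00181487 -0.99680102] 434.57151264526465
wrist [0.1023574  0.644442   0.38329512] [ 0.25118745 -0.0709249  -0.96533648] 300.16999121540346
{'clock': 0.15, 'joint_positions': array([-1.290904  ,  0.32163416, -0.07007987,  1.45137455,  0.02258271,
        1.37082506, -0.05693369]), 'joint_vel': array([-0.00097931, -0.00232199,  0.00168816, -0.00469821,  0.00020684,
        0.0004966 , -0.00041461]), 'joint_torque': array([-4.11564597e-04, -4.91798365e+01, -4.04892024e-01, -3.12877679e+01,
       -6.40717149e-02,  4.04373358e-02,  1.10181113e-04]), 'ee_pos': array([0.17067005, 0.6267597 , 0.22173494]), 'tool_rot': array([-4.16289322e-01, -3.11376609e+00,  2.27710883e-03]), 'wrist_force': array([ 0.10733128,  0.14253556, -0.46840111]), 'ft_torque': array([-0.03221506,  0.0081974 , -0.00182342]), 'finger_force': 0.0, 'finger_gap': 1.0041817180313273}
```

View pics/top0.png

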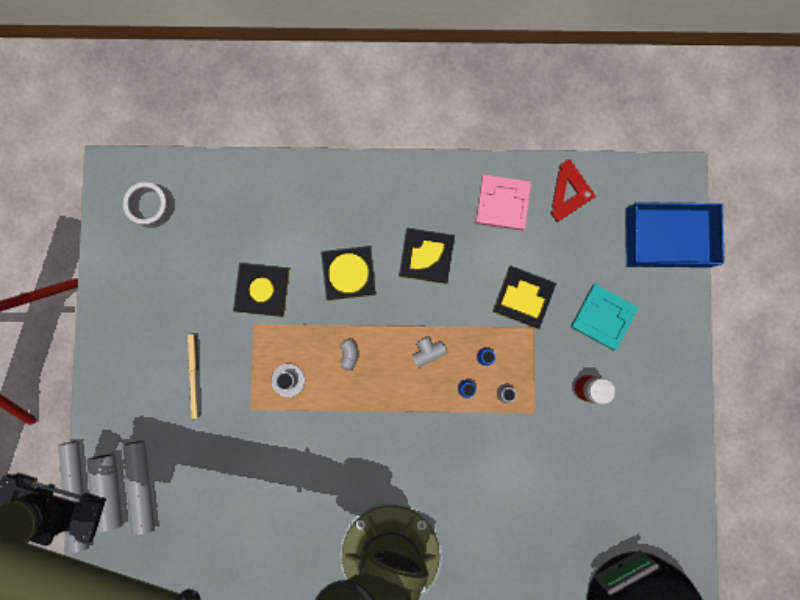

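View pics/scene0.png

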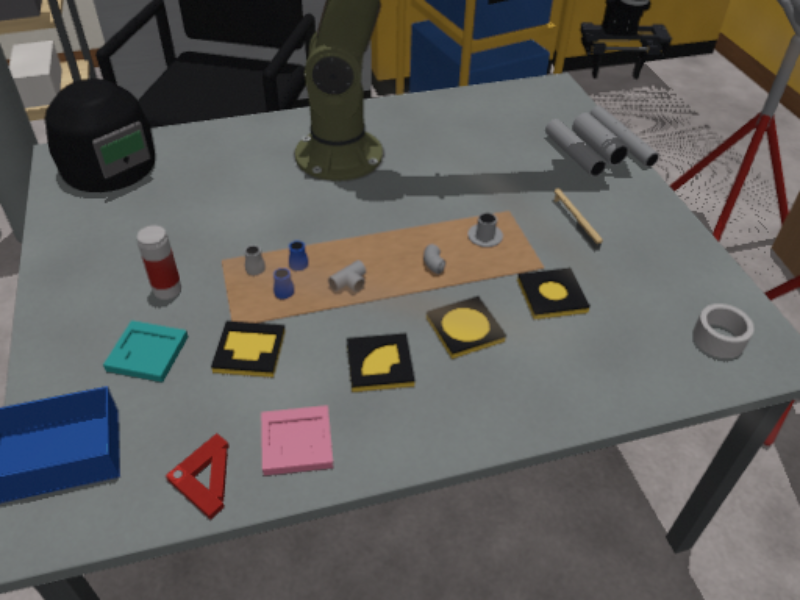

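The top view (800×600 px) shows the silver parts on the cardboard: stub end (288,380), elbow (348,353), tee (429,351) and silver reducer (508,394).

What could be mistaken for them:
- **Reducer:** the blue ones at (486,356) and (467,388).
- **Tee tile:** the pink (504,202) and turquoise (604,317) look-alikes. The real one is black and yellow at (525,297).
- **Pipes:** three grey ones at (100,490), which aren't fittings.

The other tiles are reducer (262,289), stub (348,273) and elbow (427,255).

```bash
python3 - <<'E'
from h import *
d=cam('top'); im=d['img']; hsv=cv2.cvtColor(im,cv2.COLOR_BGR2HSV)
H,S,V=cv2.split(hsv)
yel=((H>22)&(H<34)&(S>150)&(V>150)).astype(np.uint8)
dark=((V<70)).astype(np.uint8)
for name,(u,v) in dict(red=(262,289),stub=(348,273),elb=(427,255),tee=(525,297)).items():
    u,v=int(u*.64),int(v*.64); W=26
    m=np.zeros_like(yel); m[v-W:v+W,u-W:u+W]=1
    c=max(cv2.findContours(dark*m,0,1)[0],key=cv2.contourArea); rc=cv2.minAreaRect(c)
    box=ray(d,cv2.boxPoints(rc),.019); cy=max(cv2.findContours(yel*m,0,1)[0],key=cv2.contourArea)
    M=cv2.moments(cy); yc=ray(d,[M['m10']/M['m00'],M['m01']/M['m00']],.0155)
    e=box[1]-box[0]; print(name,'rectC',box.mean(0).round(4)[:2],'ang',np.degrees(np.arctan2(e[1],e[0])).round(1),np.linalg.norm(box[1]-box[0]).round(4),np.linalg.norm(box[2]-box[1]).round(4),'yel',yc[0,:2].round(4))
# parts: grey (low sat) on cardboard (saturated)
card=np.zeros_like(yel); card[212:260,164:340]=1
g=((S<70)&(card>0)).astype(np.uint8)
for c in cv2.findContours(g,0,1)[0]:
    if cv2.contourArea(c)<20: continue
    M=cv2.moments(c);p=[M['m10']/M['m00'],M['m01']/M['m00']]; print(np.round(p,1),cv2.contourArea(c),ray(d,p,.02)[0,:2].round(4))
u=cv2.resize(im[205:268,155:350],None,fx=4,fy=4,interpolation=cv2.INTER_CUBIC); cv2.imwrite('pics/crop1.png',u)
w=cam('wrist')
E
```

```text
red rectC [0.6032 0.3113] ang -4.6 0.1148 0.1171 yel [0.6032 0.3122]
stub rectC [0.6444 0.1081] ang -82.7 0.1153 0.1152 yel [0.6447 0.1084]
elb rectC [ 0.6875 -0.0748] ang -8.4 0.1159 0.1154 yel [ 0.6897 -0.0735]
tee rectC [ 0.5921 -0.3033] ang -20.4 0.1157 0.1154 yel [ 0.5886 -0.3025]
[299.5 249.5] 23.5 [ 0.3748 -0.1738]
[323.8 251.5] 98.5 [ 0.3684 -0.2612]
[184. 243.] 333.0 [0.3932 0.2433]
[312.3 228.3] 22.0 [ 0.4511 -0.2198]
[222.9 226.4] 152.0 [0.4544 0.1039]
[274.  224.9] 215.0 [ 0.4617 -0.0809]
```

View pics/crop1.png

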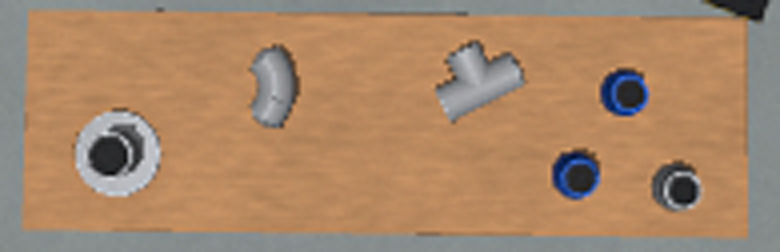

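The crop shows the silver reducer at (680,188) next to the two blue look-alikes at (626,93) and (577,175). The elbow bulges towards −y, and the tee's branch points about 30° left of ahead. The tile rectangles come out at 115 mm, as described.

I'll move in and look with the wrist camera.

Request:
apply_moves([
  [[19,-36,0],[0,0,-4],1],
  [[19,-36,0],[0,0,-4],1],
  [[19,-36,0],[0,0,-4],1],
  [[19,-36,0],[0,0,-4],1],
  [[19,-36,0],[0,0,-4],1],
  [[19,-36,0],[0,0,-4],1],
  [[19,-36,0],[0,0,-4],1],
  [[19,-36,0],[0,0,-4],1],
  [[19,-36,0],[0,0,-4],1],
  [[19,-36,0],[0,0,-4],1],
])

```text
clock: 1.25
ee_pos: [0.3613, 0.2656, 0.2227]
tool_rot: [1.46, 2.782, 0.001]
wrist_force: [0.6, 0.9, 0.0]
finger_gap: 0.994
finger_force: 0.0
```

```bash
python3 - <<'E'
from h import *
d=cam('wrist'); cv2.imwrite('pics/w1.png',d['img']); s=r.sense(); print(s['clock'],s['ee_pos'],s['tool_rot'],s['joint_positions'])
print(proj(d,[[.393,.243,.008],[.454,.104,.02],[.462,-.081,.02],[.6032,.3113,.019],[.6444,.1081,.019]]).round())
E
```

```text
1.3 [0.36522684 0.25863079 0.22284906] [ 1.47495853e+00  2.77033802e+00 -2.53466664e-03] [-0.94076412 -0.12366933  0.24245803  1.93081658  0.03404914  1.33135082
 -0.11585781]
[[266. 197.]
 [245. 302.]
 [181. 393.]
 [427. 245.]
 [353. 364.]]
```

View pics/w1.png

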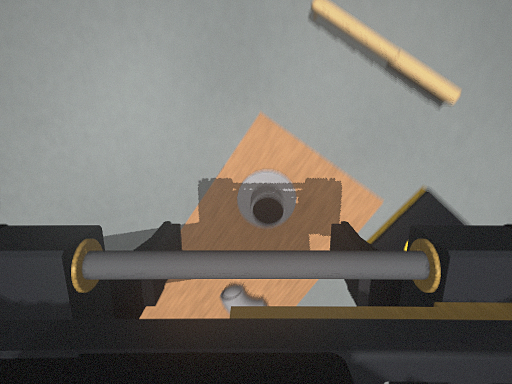

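The wrist view shows the stub end between the fingers, collar near (266,197) and bore at (267,209). The top-camera estimate projects onto the collar, so they agree. Next I'll measure all the parts and the tile turns.

```bash
python3 - <<'E'
from h import *
w=cam('wrist'); g=cv2.cvtColor(w['img'],cv2.COLOR_BGR2GRAY)
m=np.zeros_like(g); m[185:232,240:295]=1
c=max(cv2.findContours(((g<50)&(m>0)).astype(np.uint8),0,1)[0],key=cv2.contourArea); (u,v),rad=cv2.minEnclosingCircle(c)
print('stub wrist bore',u,v,rad,ray(w,[u,v],.053)[0])
d=cam('top'); im=cv2.resize(d['img'],None,fx=4,fy=4,interpolation=cv2.INTER_CUBIC); H,S,V=cv2.split(cv2.cvtColor(im,cv2.COLOR_BGR2HSV))
nat=lambda p:(np.array(p,float)+.5)/4-.5
def blob(mask,box):
    x0,y0,x1,y1=[4*i for i in box]; z=np.zeros(mask.shape,np.uint8); z[y0:y1,x0:x1]=mask[y0:y1,x0:x1]
    return max(cv2.findContours(z,0,1)[0],key=cv2.contourArea)
c=blob(S<70,(170,228,205,258)); e=cv2.fitEllipse(cv2.convexHull(c)); print('stub collar',ray(d,nat(e[0]),.008)[0],np.array(e[1])/4)
c=blob(V<70,(175,234,192,252)); e=cv2.fitEllipse(cv2.convexHull(c)); print('stub bore',ray(d,nat(e[0]),.053)[0],np.array(e[1])/4)
for n,b in dict(red=(318,244,334,262),blueA=(303,220,320,235),blueB=(290,240,308,256)).items():
    c=blob(V<60,b); e=cv2.fitEllipse(cv2.convexHull(c)); print(n,'bore',ray(d,nat(e[0]),.054)[0],np.array(e[1])/4)
for n,b in dict(elbow=(212,212,235,242),tee=(260,212,290,240)).items():
    c=blob(S<75,b); P=ray(d,nat(c.reshape(-1,2)),.02)[:,:2].astype(np.float32)*1000
    rc=cv2.minAreaRect(P); M=cv2.moments(P); cen=np.array([M['m10'],M['m01']])/M['m00']
    print(n,rc,'centroid',cen, 'box',cv2.boxPoints(rc).round(1).tolist())
    h=cv2.convexHull(P.reshape(-1,1,2),returnPoints=False)
    np.save(n+'.npy',P)
    df=cv2.convexityDefects((P*100).astype(np.int32).reshape(-1,1,2),np.sort(h,axis=0)[::-1])
    for q in sorted(df.reshape(-1,4),key=lambda q:-q[3])[:3]: print('  defect',P[q[2]],q[3]/25600, 'hull pts',P[q[0]],P[q[1]])
Y=((H>22)&(H<34)&(S>150)&(V>150))
for n,cen,yaw in (('elbowtile',(.6875,-.0748),-8.4),('teetile',(.5921,-.3033),-20.4)):
    for k in range(4):
        a=np.radians(yaw+90*k); R=np.array([[np.cos(a),-np.sin(a)],[np.sin(a),np.cos(a)]])
        pts=dict(diag=(.027,.027),stem=(.03,0)) ; o={}
        for s,p in (('diag',(.027,.027)),('stem',(.031,0))):
            q=R@p+cen; uv=proj(d,[*q,.017])[0]; o[s]=bool(Y[int(4*uv[1]+1.5),int(4*uv[0]+1.5)])
        print(n,yaw+90*k,o)
print('can?',proj(d,[.38,-.45,0]))
c=blob((V>180)&(S<40),(355,230,395,262)); (u,v),rr=cv2.minEnclosingCircle(c); print('can',ray(d,nat([u,v]),.15))
E
```

```text
stub wrist bore 269.4482727050781 204.0 14.58614730834961 [0.39666281 0.23982576 0.053     ]
stub collar [0.39263341 0.24536932 0.008     ] [21.35026169 21.76379585]
stub bore [0.39281994 0.24561112 0.053     ] [ 9.94922543 10.4818325 ]
red bore [ 0.36805237 -0.26154881  0.054     ] [6.36135912 6.72102261]
blueA bore [ 0.45229148 -0.21499697  0.054     ] [6.31640387 6.50285006]
blueB bore [ 0.3777699  -0.17102201  0.054     ] [6.27834606 6.45650387]
elbow ((454.5213317871094, 104.02174377441406), (72.14457702636719, 39.83281707763672), 1.0714919567108154) centroid [454.43502631 104.0549541 ] box [[418.1000061035156, 123.30000305175781], [418.79998779296875, 83.4000015258789], [491.0, 84.80000305175781], [490.20001220703125, 124.5999984741211]]
  defect [456.1417   116.729576] 7.2472265625 hull pts [469.5917 124.2235] [438.04657 123.63351]
  defect [423.07782  95.33712] 1.0827734375 hull pts [419.4745   96.17843] [428.52103  90.91129]
  defect [463.7037    86.077484] 1.0638671875 hull pts [460.11615  84.2065 ] [473.62222   87.149826]
tee ((466.9482727050781, -78.41417694091797), (55.4
[... 286 characters left out ...]
4642578125 hull pts [ 486.69376 -110.23442] [497.20087 -79.33377]
  defect [464.45755 -60.5957 ] 12.8730859375 hull pts [482.43393  -53.179165] [454.3454   -43.497322]
  defect [430.27914 -64.52877] 1.57421875 hull pts [426.64313 -60.94766] [ 457.007    -119.484116]
elbowtile -8.4 {'diag': False, 'stem': True}
elbowtile 81.6 {'diag': True, 'stem': True}
elbowtile 171.6 {'diag': False, 'stem': False}
elbowtile 261.6 {'diag': True, 'stem': False}
teetile -20.4 {'diag': False, 'stem': True}
teetile 69.6 {'diag': True, 'stem': True}
teetile 159.6 {'diag': True, 'stem': True}
teetile 249.6 {'diag': False, 'stem': True}
can? [[374.72242392 248.53590568]]
can [[ 0.38392202 -0.44503045  0.15      ]]
```

```bash
python3 - <<'E'
from h import *
s=r.sense(); print(s['clock'],s['ee_pos'],s['tool_rot'])
d=cam('top');a=cv2.resize(d['img'][140:215,140:365],None,fx=3.5,fy=3.5,interpolation=cv2.INTER_CUBIC); cv2.imwrite('pics/tiles.png',a)
s=r.sense(); print(s['clock'],s['ee_pos'],s['tool_rot'])
w=cam('wrist'); print(ray(w,[267,209],.053),proj(w,[[.3926,.2455,.053]]))
E
```

```text
1.4 [0.36214368 0.26483399 0.22291648] [-1.46405007e+00 -2.77959661e+00 -1.49197006e-03]
1.45 [0.36103761 0.2667123  0.22278971] [-1.45857485e+00 -2.78191395e+00 -1.55414667e-03]
[[0.3934693  0.24244486 0.053     ]] [[267.90760997 206.52719826]]
```

View pics/tiles.png

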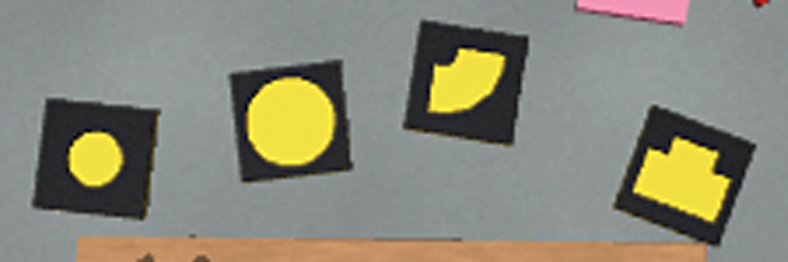

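The crop shows the elbow cut-out's notch at the upper left (455,60) and the tee's stem pointing up (695,150). That gives tile turns of −8.4° and −20.4°. Now I'll descend on the stub end.

Request:
apply_moves([
  [[8,-5,-25],[0,0,0],1],
  [[8,-6,-35],[0,0,0],1],
  [[8,-6,-40],[0,0,0],1],
  [[8,-5,-35],[0,0,0],1],
  [[0,0,-30],[0,0,0],1],
  [[0,0,-18],[0,0,0],1],
  [[0,0,-13],[0,0,0],1],
  [[0,0,-8],[0,0,0],1],
  [[0,0,-2],[0,0,0],1],
  [[0,0,0],[0,0,0],0],
])

```text
clock: 2.5
ee_pos: [0.393, 0.2458, 0.017]
tool_rot: [1.455, 2.784, 0.001]
wrist_force: [0.2, -0.4, 0.0]
finger_gap: 0.965
finger_force: 0.0
```

Request:
apply_moves([
  [[0,0,0],[0,0,0],0],
  [[0,0,0],[0,0,0],0],
  [[0,0,0],[0,0,0],0],
  [[0,0,0],[0,0,0],0],
  [[0,0,0],[0,0,0],0],
  [[0,0,0],[0,0,0],0],
  [[0,0,3],[0,0,0],0],
  [[0,0,6],[0,0,0],0],
  [[0,0,8],[0,0,0],0],
  [[0,0,8],[0,0,0],0],
])

```text
clock: 3.5
ee_pos: [0.3927, 0.2451, 0.0422]
tool_rot: [-1.456, -2.784, 0.0]
wrist_force: [0.2, -0.7, -3.4]
finger_gap: 0.481
finger_force: 30.0
```

Request:
apply_moves([
  [[25,-14,30],[0,0,0],0],
  [[35,-19,28],[0,0,0],0],
  [[40,-22,0],[0,0,0],0],
  [[40,-22,0],[0,0,0],0],
  [[40,-22,0],[0,0,0],0],
  [[35,-19,0],[0,0,0],0],
  [[25,-13,0],[0,0,0],0],
  [[12,-6,0],[0,0,0],0],
  [[0,0,0],[0,0,0],0],
  [[0,0,0],[0,0,0],0],
])

```text
clock: 4.5
ee_pos: [0.6435, 0.1093, 0.0993]
tool_rot: [-1.454, -2.783, 0.0]
wrist_force: [0.1, 1.5, -3.8]
finger_gap: 0.485
finger_force: 30.0
```

```bash
python3 - <<'E'
from h import *
w=cam('wrist'); cv2.imwrite('pics/w2.png',w['img']); s=r.sense(); print(s['ee_pos'],s['finger_gap'],s['clock'],s['joint_positions'])
a=np.linspace(0,6.28,9)
print(proj(w,[[.6445+.047*np.cos(t),.1082+.047*np.sin(t),.019] for t in a]).round())
E
```

```text
[0.6432814  0.10990951 0.09938889] 0.47652649333431707 4.55 [-0.55845858  0.43202576  0.44966765  1.60253631 -0.20188158  1.15472839
  0.54611806]
[[301. 230.]
 [312. 191.]
 [290. 154.]
 [246. 145.]
 [209. 169.]
 [202. 210.]
 [226. 243.]
 [266. 251.]
 [301. 230.]]
```

View pics/w2.png

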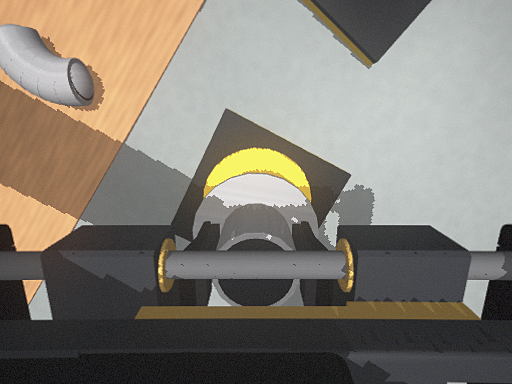

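The held collar is centred in the yellow circle (rim top near (257,147), sides at x = 203 and 312), within 2 mm of where I predicted it. I'll lower and release.

Request:
apply_moves([
  [[0,0,-12],[0,0,0],0],
  [[0,0,-16],[0,0,0],0],
  [[0,0,-16],[0,0,0],0],
  [[0,0,-12],[0,0,0],0],
  [[0,0,-8],[0,0,0],0],
  [[0,0,-4],[0,0,0],0],
  [[0,0,-3],[0,0,0],0],
  [[0,0,-2.5],[0,0,0],0],
  [[0,0,0],[0,0,0],0],
  [[0,0,0],[0,0,0],0],
])

```text
clock: 5.55
ee_pos: [0.6451, 0.1082, 0.0265]
tool_rot: [1.456, 2.783, 0.001]
wrist_force: [0.2, -0.2, -3.4]
finger_gap: 0.479
finger_force: 30.0
```

Request:
apply_moves([
  [[0,0,-0.5],[0,0,0],0.7],
  [[0,0,0],[0,0,0],0.7],
  [[0,0,0],[0,0,0],0.7],
  [[0,0,10],[0,0,0],0.7],
  [[0,0,25],[0,0,0],0.7],
  [[0,0,35],[0,0,0],0.8],
  [[-10,0,30],[0,0,5],1],
  [[-25,0,20],[0,0,6],1],
  [[-35,0,10],[0,0,7],1],
  [[-35,0,0],[0,0,8],1],
])

```text
clock: 6.55
ee_pos: [0.5405, 0.1081, 0.1587]
tool_rot: [0.785, 3.037, 0.004]
wrist_force: [0.6, -0.9, -0.3]
finger_gap: 0.981
finger_force: 0.0
```

Request:
apply_moves([
  [[-25,-2,0],[0,0,6],1],
  [[-30,-3,-10],[0,0,7.5],1],
  [[-20,-2,-20],[0,0,7],1],
  [[-10,0,-30],[0,0,6],1],
  [[0,0,-35],[0,0,4],1],
  [[0,0,-25],[0,0,0],1],
  [[0,0,-15],[0,0,0],1],
  [[0,0,-7],[0,0,0],1],
  [[0,0,-2.5],[0,0,0],1],
  [[0,0,0],[0,0,0],1],
])

```text
clock: 7.55
ee_pos: [0.4554, 0.1013, 0.0118]
tool_rot: [-0.035, 3.14, 0.001]
wrist_force: [-0.6, -1.0, -0.4]
finger_gap: 0.996
finger_force: 0.0
```

```bash
python3 - <<'E'
from h import *
w=cam('wrist'); cv2.imwrite('pics/w3.png',w['img']); s=r.sense(); print(s['ee_pos'],s['tool_rot'],s['wrist_force'])
E
```

```text
[0.4556458  0.10141675 0.01205689] [-3.47253238e-02  3.13974585e+00  1.13285783e-03] [ 0.2841015  -0.38345384 -0.12992566]
```

View pics/w3.png

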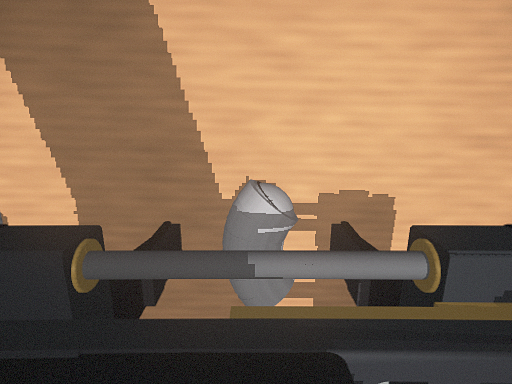

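The elbow lies between the fingers, its end at (265,200), and it is lined up with the closing direction. I'll grip it.

Request:
apply_moves([
  [[0,0,0],[0,0,0],0],
  [[0,0,0],[0,0,0],0],
  [[0,0,0],[0,0,0],0],
  [[0,0,0],[0,0,0],0],
  [[0,0,0],[0,0,0],0],
  [[0,0,0],[0,0,0],0],
  [[0,0,0],[0,0,0],0],
  [[0,0,5],[0,0,0],0],
  [[0,0,10],[0,0,0],0],
  [[0,0,12],[0,0,0],0],
])

```text
clock: 8.6
ee_pos: [0.4545, 0.101, 0.0387]
tool_rot: [0.035, -3.141, 0.001]
wrist_force: [-0.3, 0.5, -0.2]
finger_gap: 0.391
finger_force: 30.4
```

```bash
python3 - <<'E'
from h import *
w=cam('wrist'); cv2.imwrite('pics/w4.png',w['img'])
E
```

```text
(no output)
```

View pics/w4.png

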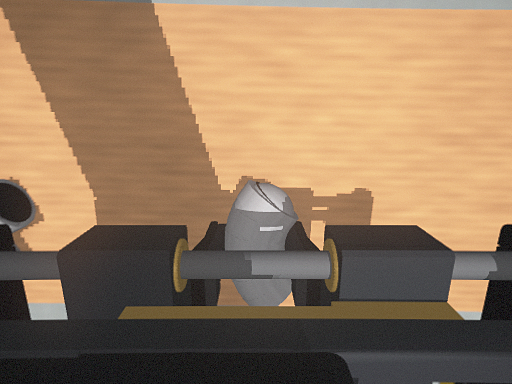

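The gap reads 34 mm, so the elbow is held (around (260,240)). I'll carry and turn it.

Request:
apply_moves([
  [[15,-11,30],[0,0,-5],0],
  [[28,-21,31],[0,0,-7],0],
  [[36,-27,0],[0,0,-8],0],
  [[38,-29,0],[0,0,-8],0],
  [[38,-29,0],[0,0,-8],0],
  [[36,-27,0],[0,0,-8],0],
  [[26,-20,0],[0,0,-6.5],0],
  [[16,-11.5,0],[0,0,-4],0],
  [[0,0,0],[0,0,0],0],
  [[0,0,0],[0,0,0],0],
])

```text
clock: 9.65
ee_pos: [0.6873, -0.074, 0.099]
tool_rot: [-1.405, -2.809, 0.0]
wrist_force: [-0.2, 0.4, -2.0]
finger_gap: 0.388
finger_force: 30.4
```

```bash
python3 - <<'E'
from h import *
w=cam('wrist'); cv2.imwrite('pics/w5.png',w['img']); s=r.sense(); print(s['ee_pos'],s['tool_rot'],s['wrist_force'],s['finger_gap'])
c=np.array([.6875,-.0748]);a=np.radians(-8.4);R=np.array([[np.cos(a),-np.sin(a)],[np.sin(a),np.cos(a)]])
print(proj(w,[[*(c+R@np.array(q)*.0575),.019] for q in((1,1),(1,-1),(-1,-1),(-1,1))]).round())
E
```

```text
[ 0.68705225 -0.07316064  0.09903535] [-1.40402434e+00 -2.80892541e+00 -9.48776391e-04] [-0.35114345  0.86530079 -1.32138066] 0.3890147523949295
[[353. 200.]
 [255. 286.]
 [159. 199.]
 [256.  98.]]
```

View pics/w5.png

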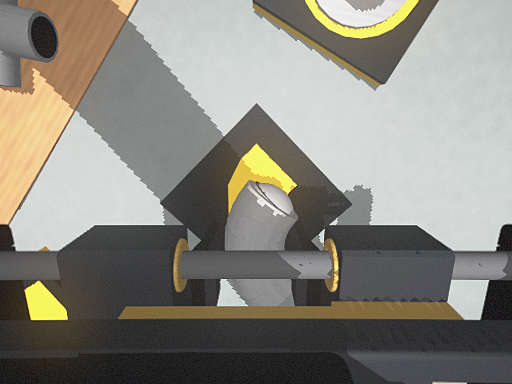

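The tile's corners are at (256,104), (161,203) and (351,204), about 4 px from where I predicted, so I'll shift slightly as I lower. The stub end at the top of the picture sits centred in its tile.

Request:
apply_moves([
  [[1,-1.5,-12],[0,0,0],0],
  [[0,0,-18],[0,0,0],0],
  [[0,0,-18],[0,0,0],0],
  [[0,0,-12],[0,0,0],0],
  [[0,0,-8],[0,0,0],0],
  [[0,0,-5],[0,0,0],0],
  [[0,0,-3],[0,0,0],0],
  [[0,0,-2.5],[0,0,0],0],
  [[0,0,0],[0,0,0],0],
  [[0,0,0],[0,0,0],0],
])

```text
clock: 10.7
ee_pos: [0.6893, -0.076, 0.0214]
tool_rot: [1.407, 2.807, 0.001]
wrist_force: [-1.4, -0.5, 0.8]
finger_gap: 0.391
finger_force: 30.5
```

Request:
apply_moves([
  [[0,0,-0.5],[0,0,0],0.75],
  [[0,0,0],[0,0,0],0.75],
  [[0,0,0],[0,0,0],0.75],
  [[0,0,0],[0,0,0],0.75],
  [[0,0,8],[0,0,0],0.75],
  [[0,0,20],[0,0,0],0.75],
  [[0,0,35],[0,0,0],1],
  [[-15,0,35],[0,0,-1],1],
  [[-25,0,25],[0,0,-1],1],
  [[-30,0,10],[0,0,-1],1],
])

```text
clock: 11.7
ee_pos: [0.6203, -0.0764, 0.1568]
tool_rot: [1.479, 2.766, 0.004]
wrist_force: [0.8, -0.1, 1.6]
finger_gap: 0.974
finger_force: 0.0
```

Request:
apply_moves([
  [[-30,-1,0],[0,0,-2],1],
  [[-45,-1,0],[0,0,-2],1],
  [[-40,0,0],[0,0,-2],1],
  [[-25,0,-15],[0,0,0],1],
  [[-12,0,-35],[0,0,0],1],
  [[0,0,-40],[0,0,0],1],
  [[0,0,-28],[0,0,0],1],
  [[0,0,-14],[0,0,0],1],
  [[0,0,-7],[0,0,0],1],
  [[0,0,-2.5],[0,0,0],1],
])

```text
clock: 12.7
ee_pos: [0.4673, -0.078, 0.0119]
tool_rot: [1.623, 2.689, 0.0]
wrist_force: [-0.3, 0.2, -0.6]
finger_gap: 0.999
finger_force: 0.0
```

```bash
python3 - <<'E'
from h import *
w=cam('wrist'); cv2.imwrite('pics/w6.png',w['img']); s=r.sense(); print(s['ee_pos'],s['tool_rot'],s['wrist_force'])
d=cam('top'); cv2.imwrite('pics/t6.png',cv2.resize(d['img'][140:260,140:365],None,fx=3.5,fy=3.5,interpolation=cv2.INTER_CUBIC))
E
```

```text
[ 0.46750565 -0.07796354  0.01201572] [1.62296825e+00 2.68879773e+00 5.53246565e-04] [-0.49144737  0.24615588  0.17253103]
```

View pics/w6.png

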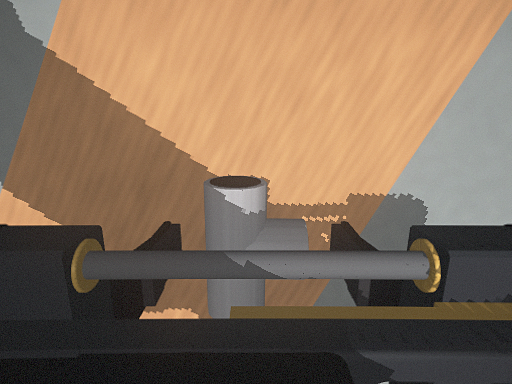

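View pics/t6.png

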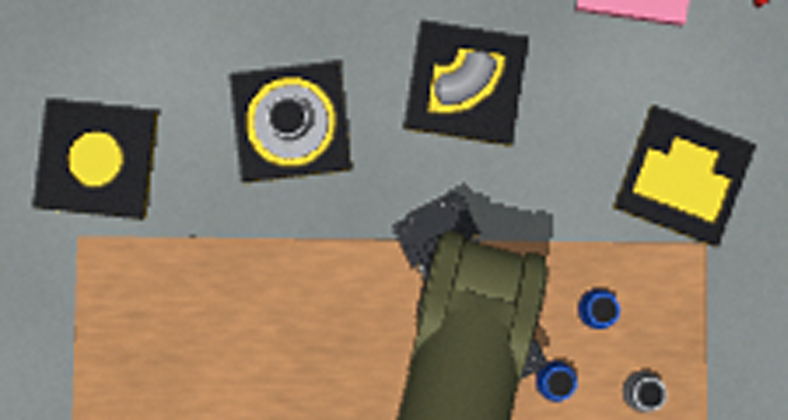

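Wrist view: the tee lies square between the fingers, run at (235,240) and branch at (285,235). Top view: the stub end (290,118) and elbow (465,78) sit inside their cut-outs with yellow all round. I'll grip the tee.

Request:
apply_moves([
  [[0,0,0],[0,0,0],0],
  [[0,0,0],[0,0,0],0],
  [[0,0,0],[0,0,0],0],
  [[0,0,0],[0,0,0],0],
  [[0,0,0],[0,0,0],0],
  [[0,0,0],[0,0,0],0],
  [[0,0,4],[0,0,0],0],
  [[0,0,8],[0,0,0],0],
  [[0,0,12],[0,0,0],0],
  [[0,0,12],[0,0,0],0],
])

```text
clock: 13.8
ee_pos: [0.4667, -0.0779, 0.0486]
tool_rot: [1.624, 2.689, -0.0]
wrist_force: [-0.1, 0.5, -2.9]
finger_gap: 0.626
finger_force: 30.0
```

Request:
apply_moves([
  [[4,-8,25],[0,0,-4],0],
  [[13,-23,25],[0,0,-6],0],
  [[19,-34,0],[0,0,-7],0],
  [[21,-38,0],[0,0,-7],0],
  [[21,-38,0],[0,0,-7],0],
  [[20,-36,0],[0,0,-7],0],
  [[15,-28,0],[0,0,-6],0],
  [[9,-15,0],[0,0,-3.8],0],
  [[3,-5,0],[0,0,0],0],
  [[0,0,0],[0,0,0],0],
])

```text
clock: 14.8
ee_pos: [0.5918, -0.3031, 0.098]
tool_rot: [2.573, 1.803, -0.001]
wrist_force: [-0.1, 0.1, -3.5]
finger_gap: 0.624
finger_force: 30.0
```

```bash
python3 - <<'E'
from h import *
w=cam('wrist'); cv2.imwrite('pics/w7.png',w['img']); s=r.sense(); print(s['ee_pos'],s['tool_rot'],s['wrist_force'],s['finger_gap'])
c=np.array([.5921,-.3033]);a=np.radians(-20.4);R=np.array([[np.cos(a),-np.sin(a)],[np.sin(a),np.cos(a)]])
print(proj(w,[[*(c+R@np.array(q)*.0575),.019] for q in((1,1),(1,-1),(-1,-1),(-1,1))]).round())
E
```

```text
[ 0.59161074 -0.30200217  0.0978089 ] [-2.57168805e+00 -1.80284572e+00 -3.51654302e-04] [ 0.0036468   0.69686304 -2.58493392] 0.6222282441989654
[[329. 129.]
 [320. 262.]
 [190. 261.]
 [182. 128.]]
```

View pics/w7.png

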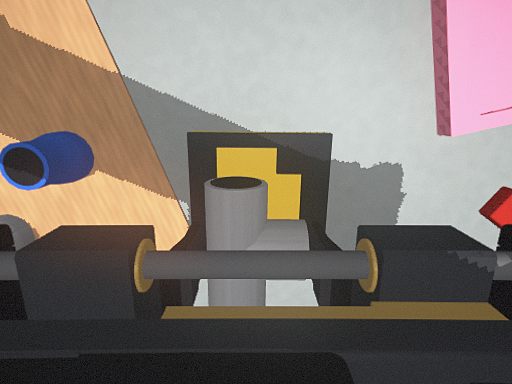

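The tile's top corners are at (187,133) and (332,133), about 4 px from predicted. The held tee matches the turn of the T. I'll apply a small shift and lower.

Request:
apply_moves([
  [[1,-2,-12],[0,0,0],0],
  [[0,0,-18],[0,0,0],0],
  [[0,0,-18],[0,0,0],0],
  [[0,0,-11],[0,0,0],0],
  [[0,0,-8],[0,0,0],0],
  [[0,0,-5],[0,0,0],0],
  [[0,0,-3],[0,0,0],0],
  [[0,0,-2],[0,0,0],0],
  [[0,0,0],[0,0,0],0],
  [[0,0,0],[0,0,0],0],
])

```text
clock: 15.85
ee_pos: [0.5931, -0.305, 0.0211]
tool_rot: [2.573, 1.801, 0.001]
wrist_force: [-0.5, -0.3, -3.7]
finger_gap: 0.626
finger_force: 30.0
```

Request:
apply_moves([
  [[0,0,-0.5],[0,0,0],0.95],
  [[0,0,0],[0,0,0],0.95],
  [[0,0,0],[0,0,0],0.95],
  [[0,0,0],[0,0,0],0.95],
  [[0,0,8],[0,0,0],0.95],
  [[0,0,20],[0,0,0],0.95],
  [[0,0,35],[0,0,0],1],
  [[-15,0,35],[0,0,-5],1],
  [[-25,0,25],[0,0,-5],1],
  [[-30,0,10],[0,0,-5],1],
])

```text
clock: 16.85
ee_pos: [0.5239, -0.306, 0.1566]
tool_rot: [2.785, 1.444, 0.005]
wrist_force: [-0.1, -0.2, 1.2]
finger_gap: 0.998
finger_force: 0.0
```

Request:
apply_moves([
  [[-30,8,0],[0,0,-3],0.8],
  [[-42,12,0],[0,0,-3.6],0.8],
  [[-40,11.7,0],[0,0,-3],0.8],
  [[-28,8,-5],[0,0,0],0.8],
  [[-15,4,-20],[0,0,0],0.8],
  [[0,0,-35],[0,0,0],0.8],
  [[0,0,-35],[0,0,0],0.8],
  [[0,0,-20],[0,0,0],0.8],
  [[0,0,-9],[0,0,0],0.8],
  [[0,0,-2.5],[0,0,0],0.8],
])

```text
clock: 17.85
ee_pos: [0.3668, -0.2612, 0.0259]
tool_rot: [-2.898, -1.21, 0.003]
wrist_force: [-0.8, 0.5, -0.4]
finger_gap: 0.799
finger_force: 0.0
```

```bash
python3 - <<'E'
from h import *
w=cam('wrist'); cv2.imwrite('pics/w8.png',w['img']); s=r.sense(); print(s['ee_pos'],s['tool_rot'],s['wrist_force'],proj(w,[[.368,-.2615,.054]]))
E
```

```text
[ 0.36723455 -0.26132227  0.02631499] [-2.89874974e+00 -1.21067020e+00  1.79201375e-03] [-0.32177324  1.01911732  0.91968152] [[255.04310035 260.18267579]]
```

View pics/w8.png

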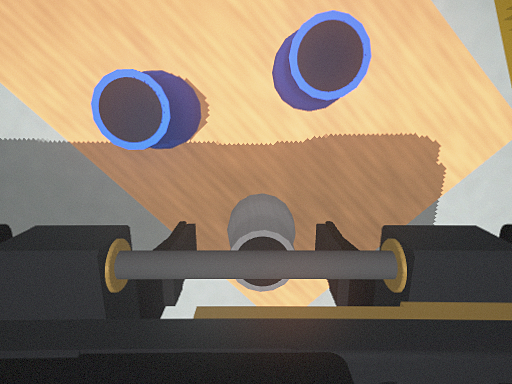

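The silver reducer is centred between the fingers with its bore at (262,261). The blue ones at (130,110) and (330,55) are clear. I'll grip it.

Request:
apply_moves([
  [[0,0,0],[0,0,0],0],
  [[0,0,0],[0,0,0],0],
  [[0,0,0],[0,0,0],0],
  [[0,0,0],[0,0,0],0],
  [[0,0,0],[0,0,0],0],
  [[0,0,0],[0,0,0],0],
  [[0,0,4],[0,0,0],0],
  [[0,0,10],[0,0,0],0],
  [[0,0,25],[0,0,0],0],
  [[0,0,35],[0,0,0],0],
])

```text
clock: 18.9
ee_pos: [0.3656, -0.2608, 0.1]
tool_rot: [-2.898, -1.21, 0.009]
wrist_force: [1.1, 1.4, -1.4]
finger_gap: 0.404
finger_force: 29.3
```

Request:
apply_moves([
  [[8,10,8],[0,0,1],0],
  [[14,22,10],[0,0,2],0],
  [[16,34,0],[0,0,3],0],
  [[16,38,0],[0,0,3],0],
  [[16,38,0],[0,0,3],0],
  [[16,38,0],[0,0,3],0],
  [[16,38,0],[0,0,3],0],
  [[14,38,0],[0,0,3],0],
  [[12,38,0],[0,0,3],0],
  [[12,36,0],[0,0,3],0],
])

```text
clock: 19.9
ee_pos: [0.5071, 0.0717, 0.1169]
tool_rot: [-2.531, -1.859, 0.004]
wrist_force: [0.1, -0.3, -1.6]
finger_gap: 0.405
finger_force: 29.3
```

Request:
apply_moves([
  [[13,36,0],[0,0,3],0],
  [[14,36,0],[0,0,3],0],
  [[14,36,0],[0,0,3],0],
  [[14,36,0],[0,0,2],0],
  [[13,34,0],[0,0,2],0],
  [[12,30,0],[0,0,0],0],
  [[10,22,0],[0,0,0],0],
  [[4,10,-5],[0,0,0],0],
  [[1,3,-8],[0,0,0],0],
  [[0,0,0],[0,0,0],0],
])

```text
clock: 20.9
ee_pos: [0.6011, 0.3105, 0.1026]
tool_rot: [-2.309, -2.129, 0.008]
wrist_force: [-1.2, -0.9, -2.8]
finger_gap: 0.403
finger_force: 29.3
```

```bash
python3 - <<'E'
from h import *
w=cam('wrist'); cv2.imwrite('pics/w9.png',w['img']); s=r.sense(); print(s['ee_pos'],s['tool_rot'],s['wrist_force'],s['finger_gap'])
c=np.array([.6032,.3113]);a=np.radians(-4.6);R=np.array([[np.cos(a),-np.sin(a)],[np.sin(a),np.cos(a)]])
print(proj(w,[[*(c+R@np.array(q)*.0575),.019] for q in((1,1),(1,-1),(-1,-1),(-1,1))]).round())
E
```

```text
[0.6016443  0.30992629 0.1037012 ] [-2.31060812 -2.12828999  0.0060932 ] [ 0.41869654 -1.00963885 -1.86465049] 0.4053344290370615
[[330. 126.]
 [322. 258.]
 [194. 258.]
 [186. 127.]]
```

View pics/w9.png

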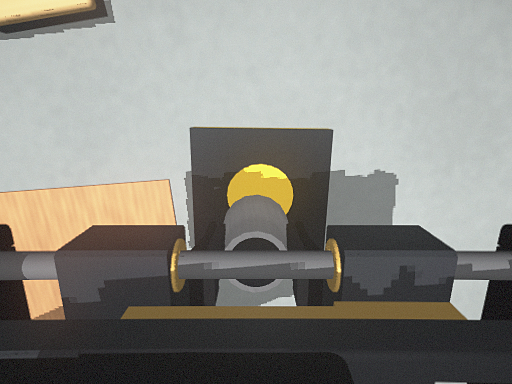

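The reducer (257,225) is over the yellow circle (260,190), and the tile corners are about 4 px to the right of predicted. I'll shift slightly, lower and release.

Request:
apply_moves([
  [[1.5,0,-12],[0,0,0],0],
  [[0,0,-16],[0,0,0],0],
  [[0,0,-14],[0,0,0],0],
  [[0,0,-10],[0,0,0],0],
  [[0,0,-7],[0,0,0],0],
  [[0,0,-4],[0,0,0],0],
  [[0,0,-3],[0,0,0],0],
  [[0,0,-2],[0,0,0],0],
  [[0,0,0],[0,0,0],0],
  [[0,0,0],[0,0,0],0],
])

```text
clock: 21.95
ee_pos: [0.6045, 0.312, 0.038]
tool_rot: [2.309, 2.13, 0.001]
wrist_force: [1.1, 0.2, -2.3]
finger_gap: 0.406
finger_force: 29.3
```

Request:
apply_moves([
  [[0,0,-1.5],[0,0,0],0],
  [[0,0,-1],[0,0,0],0],
  [[0,0,0],[0,0,0],0],
  [[0,0,0],[0,0,0],0.7],
  [[0,0,0],[0,0,0],0.7],
  [[0,0,0],[0,0,0],0.7],
  [[0,0,5],[0,0,0],0.7],
  [[0,0,15],[0,0,0],0.7],
  [[0,0,30],[0,0,0],0.7],
  [[0,0,35],[0,0,0],0.7],
])

```text
clock: 22.95
ee_pos: [0.6038, 0.3115, 0.1211]
tool_rot: [2.309, 2.13, -0.002]
wrist_force: [0.4, 0.5, -0.4]
finger_gap: 0.697
finger_force: 0.0
```

Request:
apply_moves([
  [[0,0,25],[0,0,0],0.7],
  [[-20,10,10],[0,0,0],0.7],
  [[-40,20,0],[0,0,0],0.7],
  [[-40,20,0],[0,0,0],0.7],
  [[-40,20,0],[0,0,0],0.7],
  [[-20,10,0],[0,0,0],0.7],
  [[0,0,0],[0,0,0],0.7],
  [[0,0,0],[0,0,0],0.7],
  [[0,0,0],[0,0,0],0.7],
  [[0,0,0],[0,0,0],0.7],
])

```text
clock: 23.95
ee_pos: [0.446, 0.3906, 0.1554]
tool_rot: [2.312, 2.126, 0.001]
wrist_force: [-0.0, 0.3, -0.2]
finger_gap: 0.7
finger_force: 0.0
```

```bash
python3 - <<'E'
from h import *
d=cam('top'); a=cv2.resize(d['img'][140:215,140:365],None,fx=3.5,fy=3.5,interpolation=cv2.INTER_CUBIC)
s=cam('scene'); b=cv2.resize(s['img'][150:260,120:390],(788,321),interpolation=cv2.INTER_CUBIC); cv2.imwrite('pics/end.png',np.vstack([cv2.resize(a,(788,263)),b]))
print(r.sense()['clock'],r.sense()['ee_pos'])
E
```

```text
24.05 [0.44547134 0.39090147 0.1551396 ]
```

View pics/end.png

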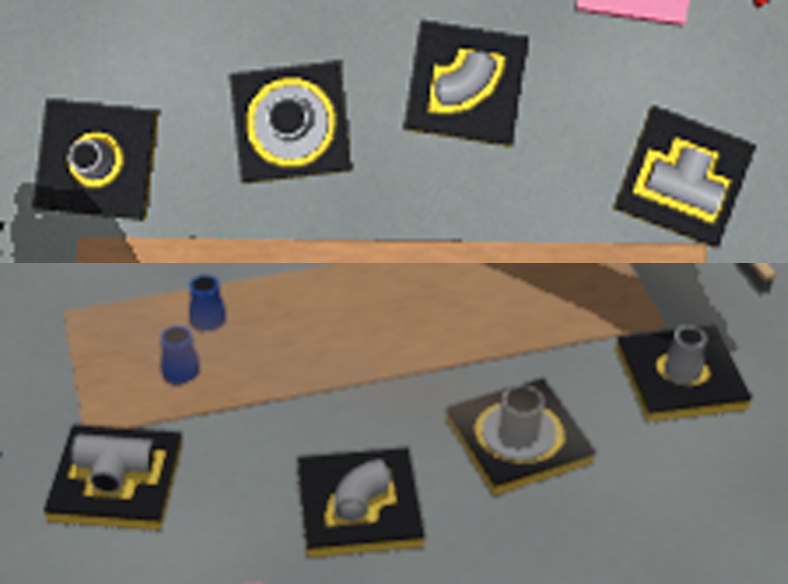

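Both views show the reducer (95,155), stub end, elbow and tee inside their cut-outs. The tee at (690,175) looks a little off-centre, so I'll measure each one before handing in.

```bash
python3 - <<'E'
from h import *
d=cam('top'); im=cv2.resize(d['img'],None,fx=4,fy=4,interpolation=cv2.INTER_CUBIC); H,S,V=cv2.split(cv2.cvtColor(im,cv2.COLOR_BGR2HSV))
nat=lambda p:(np.array(p,float)+.5)/4-.5
def blob(mask,cen,rad):
    u,v=(proj(d,[*cen,.03])[0]*4).astype(int); k=4*rad; z=np.zeros(mask.shape,np.uint8); z[v-k:v+k,u-k:u+k]=mask[v-k:v+k,u-k:u+k]
    return max(cv2.findContours(z,0,1)[0],key=cv2.contourArea)
g=(S<75)&(V>75)
for n,c in dict(elbow=(.6875,-.0748),tee=(.5921,-.3033)).items():
    P=ray(d,nat(blob(g,c,13).reshape(-1,2)),.029)[:,:2].astype(np.float32)*1000; print(n,cv2.minAreaRect(P))
for n,c,z in(('stub',(.6445,.1082),.062),('red',(.6032,.3113),.063)):
    e=cv2.fitEllipse(cv2.convexHull(blob((V<60)&(S<120),c,6 if n=='red' else 8))); print(n,ray(d,nat(e[0]),z)[0],np.array(e[1])/4)
E
```

```text
elbow ((690.048828125, -73.88482666015625), (37.45477294921875, 71.50291442871094), 41.436641693115234)
tee ((591.3089599609375, -307.68865966796875), (79.2828598022461, 56.27317428588867), 69.46990966796875)
stub [0.64465169 0.10833391 0.062     ] [8.86010551 9.25734615]
red [0.60255915 0.31252626 0.063     ] [6.37145948 6.48931408]
```

Everything is within 5 mm and well inside the turn limits, so I'm handing in.

```bash
python3 -c "
from h import *
print(ticket.finish_job())"
```

```text
the job is handed in; nothing more can be done
None
```

All four fittings are in their own tiles, released and within about 5 mm of home by the top camera, and the job was handed in at about 24 s; no verdict came back.

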